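Push the slide box square into the corner stop

TASK

The slide box has been left askew on the bench. Gently push it along the worktop with the fingertips until it sits square in the metal corner stop, its long far side flat against the long rail and its left end flat against the short rail. Do not squeeze or lift it, and leave the other things where they stand.

Things in the scene. Friction and masses are not known exactly. Their poses are not given: they have to be found in the camera images.
- slide_box: closed flat slide box (lid stays shut), loose, 0.25 to 0.5 kg, 172 mm long (y), 92 mm wide (x; latch and hinge stand out up to 4 mm more, above the rails), 39 mm high. Origin on its underside: long far side 45 mm towards +x, long near side (latch) 47 mm towards -x, ends 86 mm towards +y and -y. Slides under 1 to 6 N
- corner_stop: fixed L of two bare aluminium rails, 20 mm high, 16 mm wide. Origin on the worktop at the inner corner. Long rail: 200 mm along -y, inner face at x = 0. Short rail: 100 mm along -x (towards the robot), inner face at y = 0. The box belongs where x and y are negative; seated, its axes are parallel to these and its origin is at x = -45, y = -86 mm
- short_vial: short clear vial with a round cap, 23 mm across, 46 mm high, standing to the left of the short rail; origin at the centre of its underside; loose, a bystander to be left alone
- clear_dish: lidded clear dish, 62 mm across, 16 mm high, lying on the robot's side of the short rail; origin at the centre of its underside; loose, a bystander to be left alone
- small_vial: slim clear vial with a dark cap, 22 mm across, 50 mm high, standing near the robot, to the right of the slide box; origin at the centre of its underside; loose, a bystander to be left alone
- sample_box: flat dark sample box, 56 x 52 mm, 18 mm high, lying farther left; origin at the centre of its underside; loose, a bystander to be left alone

How it is judged (in metres and radians):
At the end, for the whole second after the job is handed in: The slide box lies flat and at rest on the worktop, within 3 mm of the long rail and within 3 mm of the short rail, and parallel to them within 0.03 rad (1.7 degrees) (x of slide_box in the frame of corner_stop between -0.048 and -0.04 m and y of slide_box in the frame of corner_stop between -0.089 and -0.081 m and angle between the y axis of slide_box and the y axis of corner_stop, either way round below 0.03 rad and height (world z) of slide_box below 0.004 m and angle between slide_box's own z axis and vertical below 0.03 rad and linear speed of slide_box below 0.01 m/s); the robot touches nothing.
It fails at once if the slide box is lifted (more than 8 mm) or tipped (more than 0.15 rad) (height (world z) of slide_box above 0.008 m or angle between slide_box's own z axis and vertical above 0.15 rad).
It fails at once if the slide box is squeezed or pushed with more than 40 N (contact force between the fingers and slide_box above 40 N).
It fails at once if a bystander is moved more than 10 mm or tipped (distance of any of short_vial, clear_dish, small_vial, sample_box from where it was at the start of the episode above 0.01 m or angle between any of short_vial, clear_dish, small_vial, sample_box's own z axis and vertical above 0.3 rad).
It also fails if it takes over 64 s, if anything falls off the work surface, if the arm or the gripper's body presses on something with over 40 N, if the wrist force passes 120 N, or if a joint passes its speed limit or range.

ROBOT

A 6-joint arm with a two-finger parallel gripper is mounted at the origin on a cart in front of the work surface, level with it; the furniture and walls round the work are solid. World frame = base frame: x ahead of the robot, y to its left, z up, the work surface at z = 0. Lengths are in mm, angles in rad, forces in N, time in s.
With the tool pointing down it reaches from about 300 to 775 mm from the base axis. Payload 14.6 kg.
Tool frame: the origin (TCP) lies on the centre line of the jaws, within the pads' length; the fingertips stand 22 mm ahead of it and the grasp point (between the pads) lies 3 mm ahead of it (manip.tcp_to_tips is the distance from the TCP to the fingertips, in mm); z points along the fingers, y is the direction in which the jaws open and shut (so a half turn about z gives the same grasp; the last joint's range is limited). The gripper opens to 94 mm and grips with 3 to 60 N. Pads are 16 mm wide; open, the fingers measure 119 mm over their backs; the gripper's body (75 mm by 177 mm) begins 78 mm behind the grasp point.
Start: joints at [1.109, 0.3, 1.521, -0, 1.321, -0.067], TCP at [211.54, 507.681, 227.446] pointing down, gripper open.
Joint ranges: [-3.03, 3.03], [-0.79, 2.21], [0.23, 2.52], [-1.04, 4.18], [0, 3.07], [-2.55, 2.55]. Speed limits (rad/s): [2.22, 2.22, 2.57, 3.14, 3.14, 3.14].

INTERFACE

Orientations are given as [roll, pitch, yaw] about the fixed x, y, z axes, in that order (R = Rz(yaw) Ry(pitch) Rx(roll)).
In Python, from cell import manip, vision, workorder gives the robot as it stands.
- The arm moves only by the tool carry_out, never from a script. Its argument "deltas" is a list of rows, each a list of 3 entries, a list of its own where there are three numbers: the shift along the tool's x, y, z in cm, then the turn about the tool's z in degrees, then the opening, from 0 (shut) to 1 (fully open). A call has 1 to 20 rows; each row shifts and turns the commanded pose from where the row before left it, along the tool's axes as they then stand; what a row does not reach is not made up. A row lasts 1/12 s, in which the tool goes at most 41.7 mm and 7.16 degrees, less where a joint would pass 70% of its speed; a pose out of reach is approached as far as the arm can. A call with a gripper value outside its range is refused whole. The fingers move at their own pace and stop on an object; "grip_force" is the grip in N (left out, the last holds). Time passes only in rows, so rows that do not move let the fingers close. It gives the time, the measured TCP pose, the force and the opening at its end, in the units of the state.
- manip.read_state(): the state, without advancing time (a new reading comes with each control period).
- vision.camera(name): name is "scene" or "top" or "wrist"; returns (picture, depth): 420x560x3 uint8, red, green, blue; 420x560 float32, mm along the optical axis (not along the pixel's ray), 0 where there is no reading.
- vision.calibration(name): a dict with "mtx" (3x3 intrinsics, pixels), "eye" and "orientation" of the camera in the world. Camera axes: x right, y down, z forward; pixel columns grow to the right and rows downward; lengths in mm; the calibration is good to about 2 mm. A picture is of the moment at which its call begins: read the wrist's pose just before it. calibration takes no time and is no camera call; for the wrist camera it gives the pose at the moment of the call.
- workorder.sign_off(): hands the job in, once; it reports no verdict.
The state is a dict: "clock": time; "joints": joint angles; "qd": joint speeds; "effort": joint torques, N m; "eef_pos": TCP position; "eef_rot": TCP orientation; "wrist_force": force on the tool from outside, world axes, zero at the start; "moment": the same for the moment, N m; "finger_gap": finger opening in mm.
Only numpy, scipy, OpenCV 4.12 (cv2) and the standard library are available. Lean on these libraries where they do the work, as an engineer would, in place of code of your own. Each camera call takes 0.05 s, during which the arm holds its last target.

## Working session

There is one attempt and no reset: what is moved stays moved. The work goes in short steps, Python scripts to look and compute and a tool call to move; the robot and the scene stay as the last step left them, time stands still between calls to the robot, and variables do not carry over. Pictures are saved under pics/ and viewed, and the job is handed in when it is done.

Besides the shell and the picture viewer there is one more tool, called after ">>>" by a JSON object that holds its "op" and its "data", one argument or row to a line. carry_out: Moves the arm, as the interface text tells. Its arguments: {"type":"object","properties":{"deltas":{"type":"array","items":{"type":"array"}},"grip_force":{"type":"number"}},"required":["deltas"]}

```bash
mkdir -p pics; ls; python3 - <<'E'
from cell import manip, vision, workorder
import cv2
print(manip.read_state(), manip.tcp_to_tips)
for n in ("scene","top"):
    p,d=vision.camera(n); cv2.imwrite(f"pics/{n}0.png",p[:,:,::-1]); print(n,vision.calibration(n))
E
```

```text
pics
{'clock': 0.0, 'joints': array([ 1.10938360e+00,  3.00486906e-01,  1.52157111e+00,  4.91798329e-06,
        1.32069845e+00, -6.65775058e-02]), 'qd': array([-9.77125373e-04,  1.08407987e-03, -1.28583454e-04,  2.77055355e-04,
        1.01844042e-03,  3.61154175e-06]), 'effort': array([-7.10666809e-04, -5.31784666e+01, -3.52735770e+01,  7.07986252e-02,
        2.43898766e-02, -5.03134046e-06]), 'eef_pos': array([211.44699206, 507.47779438, 226.88186217]), 'eef_rot': array([-3.14043173e+00, -8.21796944e-05,  2.74675616e+00]), 'wrist_force': array([-0.79096636, -0.12862013, -0.26374062]), 'moment': array([ 0.0088472 ,  0.01022703, -0.04305424]), 'finger_gap': 94.15672563785274} 22.0
scene {'mtx': array([[438.04279076,   0.        , 271.81785538],
       [  0.        , 438.04279076, 208.67651417],
       [  0.        ,   0.        ,   1.        ]]), 'eye': array([ 143.29178434, -794.13704103,  559.21318598]), 'orientation': array([-2.06920275, -0.02079057, -0.46238098])}
top {'mtx': array([[421.70837016,   0.        , 277.21535259],
       [  0.        , 421.70837016, 206.98095447],
       [  0.        ,   0.        ,   1.        ]]), 'eye': array([ 447.66499224,   59.16643649, 1171.62901065]), 'orientation': array([-3.05327411,  0.01936624, -1.57693288])}
```

View pics/top0.png

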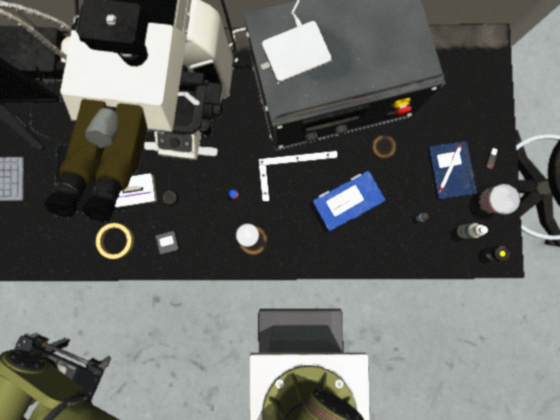

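View pics/scene0.png

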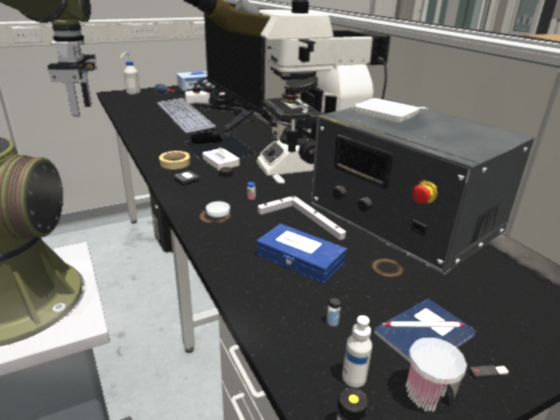

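The top view shows the blue box at about (349,201), askew, and the L-stop with its corner at about (265,163). The dish is at (248,236), the short vial at (234,194), the small vial at (422,217), and a tall instrument stands behind the long rail. Next I measure these.

```bash
cat > h.py <<'E'
from cell import manip, vision, workorder
import cv2, numpy as np
from scipy.spatial.transform import Rotation as R
def cloud(n):
    c=vision.calibration(n); p,d=vision.camera(n)
    v,u=np.mgrid[0:d.shape[0],0:d.shape[1]]
    K=c['mtx']; P=np.stack([(u-K[0,2])/K[0,0]*d,(v-K[1,2])/K[1,1]*d,d],-1)
    W=P@R.from_euler('xyz',c['orientation']).as_matrix().T+c['eye']
    W[d==0]=np.nan
    return p,d,W,c
def onplane(c,uv,z):
    K=c['mtx']; uv=np.atleast_2d(uv).astype(float)
    r=np.c_[(uv-K[:2,2])/K[0,0],np.ones(len(uv))]@R.from_euler('xyz',c['orientation']).as_matrix().T
    return c['eye']+r*((z-c['eye'][2])/r[:,2])[:,None]
E
python3 - <<'E'
from h import *
np.set_printoptions(precision=1,suppress=True)
p,d,W,c=cloud('top')
np.savez('top0.npz',p=p,W=W)
hsv=cv2.cvtColor(p,cv2.COLOR_RGB2HSV)
print('table z',[W[v,u] for v,u in ((240,330),(190,290),(250,400))])
z=W[...,2]
m=(z>25)&(z<60)
v,u=np.mgrid[0:420,0:560]
mb=m&(u>300)&(u<395)&(v>165)&(v<235)
print('box n',mb.sum(),np.nanmedian(z[mb]))
r=cv2.minAreaRect(W[mb][:,:2].astype(np.float32));print(r,cv2.boxPoints(r))
mr=(z>10)&(z<30)&(u>250)&(u<345)&(v>145)&(v<207)
mr&=p.min(-1)>120
pts=W[mr];print('rail',len(pts),np.median(pts[:,2]))
lab,n=cv2.connectedComponents(mr.astype(np.uint8))[::-1],0
for name,sel in (('long',mr&(u>275)),('short',mr&(v>172))):
    q=W[sel][:,:2].astype(np.float32);print(name,len(q),cv2.minAreaRect(q),cv2.fitLine(q,cv2.DIST_L2,0,.01,.01).ravel())
for nm,(a,b) in dict(vial=(234,194),dish=(248,236),small=(422,217),sample=(167,243)).items():
    s=(z>8)&(z<70)&(abs(u-a)<22)&(abs(v-b)<22)
    if s.any(): print(nm,s.sum(),np.median(W[s],0),W[s].min(0),W[s].max(0))
s=(z>60)&(u>250)&(u<440)&(v<175);q=W[s]
print('instr',np.percentile(q[:,0],[0.5,1,5]),q.min(0),q.max(0))
for y0 in range(-350,200,50):
    t=q[abs(q[:,1]-y0)<15]; print(y0,t[:,0].min() if len(t) else None)
E
```

```text
table z [array([458.8, -64. ,   1.1]), array([599.5,  45.1,  -3.7]), array([ 430.2, -255.8,   -0.5])]
box n 2219 39.10813885997982
((566.7958984375, -112.22464752197266), (98.94374084472656, 172.74639892578125), 27.976154327392578) [[ 482.6  -59.2]
 [ 563.6 -211.7]
 [ 651.  -165.3]
 [ 570.   -12.7]]
rail 706 20.051291799048272
long 395 ((646.8618774414062, 4.291221618652344), (165.2362060546875, 129.5104522705078), 84.79088592529297) [  0.   -1.  685.9  -0.3]
short 173 ((612.1322021484375, 33.54990768432617), (75.04229736328125, 181.2187042236328), 3.2864198684692383) [  0.2   1.  606.3 104.2]
vial 67 [586.  199.   44.8] [576.8 187.2   8.1] [599.2 210.3  50.5]
dish 402 [476.4 164.   15.8] [446.4 133.6   8.5] [506.9 194.4  21.9]
small 95 [ 520.3 -307.5   40.7] [ 510.4 -375.5    9.1] [ 577.5 -299.8   54.4]
sample 388 [457.4 383.5  17.5] [426.1 353.7   8.6] [486.3 414.6  23.9]
instr [717.7 720.6 735.9] [ 710.7 -365.8   60. ] [1098.   149.2  278. ]
-350 1090.5592971589638
-300 801.6234562039697
-250 763.7526913503032
-200 761.4084320999548
-150 761.9174566727035
-100 737.426498119105
-50 736.6702490364713
0 717.0286157101302
50 716.3071496508371
100 711.7132586087906
150 918.0708007709463
```

```bash
python3 - <<'E'
import cv2
p=cv2.imread('pics/top0.png')[130:250,220:440]
cv2.imwrite('pics/crop0.png',cv2.resize(p,None,fx=3.6,fy=3.6,interpolation=cv2.INTER_CUBIC))
E
```

```text
(no output)
```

View pics/crop0.png

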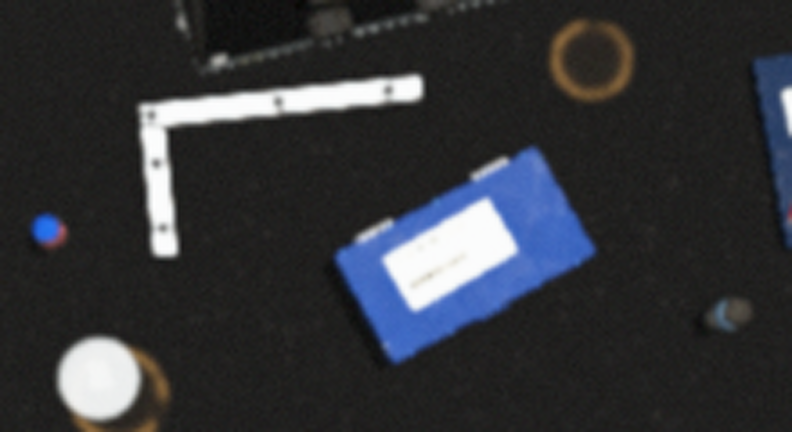

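```bash
cat > meas.py <<'E'
from h import *
np.set_printoptions(precision=2,suppress=True)
def fitrails(c,p):
    g=p.min(-1).astype(np.uint8)
    m=(g>110).astype(np.uint8)
    n,l,s,ce=cv2.connectedComponentsWithStats(m)
    i=l[164-0,264] if l[164,264] else None
    return m,l,s
def run(n='top'):
    p,d,W,c=cloud(n)
    m=(p.min(-1)>110).astype(np.uint8)
    k,l,s,ce=cv2.connectedComponentsWithStats(m)
    ids=[i for i in range(1,k) if 250<s[i,0]<270 and 145<s[i,1]<165]
    i=max(ids,key=lambda j:s[j,4]); print(s[i])
    v,u=np.nonzero(l==i)
    q=onplane(c,np.c_[u,v],20)[:,:2]
    return p,d,W,c,q
if __name__=='__main__':
    p,d,W,c,q=run()
    x,y=q.T
    # fit L template by optimisation: area-overlap via distance to L shape
    from scipy.optimize import minimize
    def inside(t,grid):
        cx,cy,a=t; dx=grid[:,0]-cx; dy=grid[:,1]-cy
        X=np.cos(a)*dx+np.sin(a)*dy; Y=-np.sin(a)*dx+np.cos(a)*dy
        sd=lambda X,Y,x0,x1,y0,y1: np.minimum(np.minimum(X-x0,x1-X),np.minimum(Y-y0,y1-Y))
        f=np.maximum(sd(X,Y,0,16,-200,16),sd(X,Y,-100,16,0,16))
        return 1/(1+np.exp(-f/1.0))
    # grid of pixels
    v,u=np.mgrid[140:215,245:345]; G=onplane(c,np.c_[u.ravel(),v.ravel()],20)[:,:2]
    I=p.min(-1)[140:215,245:345].ravel().astype(float)
    # mask out box: by blue / z>25
    z=W[140:215,245:345,2].ravel(); ok=(np.nan_to_num(z,nan=0)<27)
    hb=(G[:,0]<660)&(G[:,1]<0); ok&=~hb
    I=np.clip((I-30)/170,0,1)
    best=None
    for a0 in (0.0,.08,-.08,.15):
        r=minimize(lambda t:(((inside([t[0],t[1],t[2]/100],G)-I)**2)[ok]).sum(),[675,105,a0*100],method='Nelder-Mead',options=dict(maxiter=2000,xatol=.01,fatol=1e-4))
        if best is None or r.fun<best.fun: best=r
    t=best.x; print('corner',t[:2],'yaw',t[2]/100,best.fun,ok.sum())
    cx,cy,a=t[0],t[1],t[2]/100
    hsv=cv2.cvtColor(p,cv2.COLOR_RGB2HSV)
    z=W[...,2]; vv,uu=np.mgrid[0:420,0:560]
    mb=(uu>255)&(uu<400)&(vv>145)&(vv<240)&(hsv[...,0]>105)&(hsv[...,0]<130)&(hsv[...,1]>120)&(hsv[...,2]>70)
    mb=cv2.morphologyEx(mb.astype(np.uint8),cv2.MORPH_OPEN,np.ones((3,3)))
    k,l,s,ce=cv2.connectedComponentsWithStats(mb); i=1+np.argmax(s[1:,4])
    v,u=np.nonzero(l==i); Q=onplane(c,np.c_[u,v],39)[:,:2].astype(np.float32)
    r=cv2.minAreaRect(Q); bp=cv2.boxPoints(r); print('box',r); 
    dx,dy=bp[:,0]-cx,bp[:,1]-cy
    print('corners world',bp); print('in stop frame',np.c_[np.cos(a)*dx+np.sin(a)*dy,-np.sin(a)*dx+np.cos(a)*dy])
E
python3 meas.py
```

```text
[258 151  80  50 853]
corner [669.22 114.49] yaw 0.09639580561549313 74.33006331127869 5535
box ((564.0722045898438, -112.51524353027344), (98.70465087890625, 177.43792724609375), 27.99646759033203)
corners world [[ 478.85  -57.35]
 [ 562.14 -214.02]
 [ 649.3  -167.69]
 [ 566.    -11.01]]
in stop frame [[-206.03 -152.72]
 [-138.2  -316.68]
 [ -46.99 -278.95]
 [-114.82 -114.99]]
```

>>> {"op": "carry_out", "data": {
  "deltas": [
    [[0,0,0],-7,1],
    [[0,0,0],-7,1],
    [[0,0,0],-7,1],
    [[0,0,0],-7.1,1],
    [[-0.9,-3.3,0],0,1],
    [[-0.9,-3.3,0],0,1],
    [[-0.9,-3.3,0],0,1],
    [[-0.9,-3.3,0],0,1],
    [[-0.9,-3.3,0],0,1],
    [[-0.9,-3.3,0],0,1],
    [[-0.9,-3.3,0],0,1],
    [[-0.9,-3.3,0],0,1],
    [[-0.9,-3.3,0],0,1],
    [[-0.9,-3.3,0],0,1],
    [[-0.9,-3.3,0],0,1],
    [[-0.9,-3.3,0],0,1],
    [[-0.9,-3.3,0],0,1],
    [[-0.9,-3.3,0],0,1],
    [[-0.9,-3.3,0],0,1],
    [[-0.9,-3.3,0],0,1]
  ]
}}

```text
clock: 1.87
eef_pos: [405.5, -5.9, 227.6]
eef_rot: [-3.142, 0.0, -3.046]
wrist_force: [0.3, 0.8, -0.4]
finger_gap: 93.7
```

```bash
python3 - <<'E'
from h import *
p,d,W,c=cloud('wrist'); print(c); np.savez('w1.npz',p=p,W=W)
cv2.imwrite('pics/wrist1.png',p[:,:,::-1]); print(manip.read_state()['joints'],manip.read_state()['eef_pos'],manip.read_state()['eef_rot'])
E
```

```text
{'mtx': array([[290.91835136,   0.        , 277.29817488],
       [  0.        , 290.91835136, 211.28822456],
       [  0.        ,   0.        ,   1.        ]]), 'eye': array([330.64541643, -13.09641937, 384.21606429]), 'orientation': array([2.87762879e+00, 1.49980935e-04, 1.66641063e+00])}
[-1.13264363e-01 -2.60144581e-02  1.89163688e+00 -1.23045706e-03
  1.27524729e+00 -1.77716761e+00] [406.95841367  -9.75054094 227.45480909] [-3.14029218e+00  4.66137993e-04 -3.04812746e+00]
```

View pics/wrist1.png

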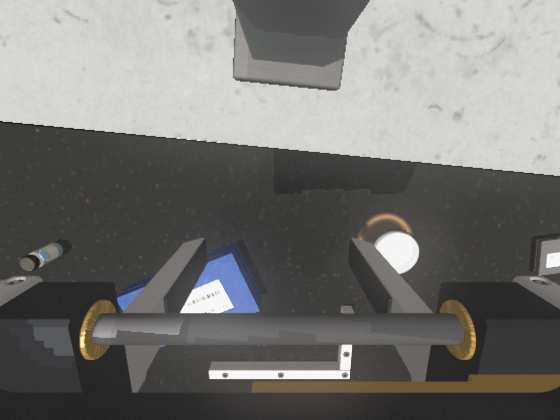

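The wrist view shows the L with its inner corner near (340,363), the box behind the left finger, and the dish at (395,252). I'll use it to cross-check the corner.

```bash
python3 - <<'E'
from h import *
np.set_printoptions(precision=1,suppress=True)
c=vision.calibration('wrist')
f=np.load('w1.npz');p=f['p'];W=f['W']
crop=p[290:395,190:370,::-1]; cv2.imwrite('pics/w1c.png',cv2.resize(crop,None,fx=4.2,fy=4.2,interpolation=cv2.INTER_CUBIC))
for uv in ((348,375),(340,365),(212,365),(212,375)):
    print(uv,W[uv[1],uv[0]],onplane(c,uv,20)[0])
E
```

```text
(348, 375) [675.7 128.3  20.8] [678.1 124.   20. ]
(340, 365) [660.8 114.2  18.4] [660.9 109.   20. ]
(212, 365) [689.1 -81.2   8.2] [679.3 -83.7  20. ]
(212, 375) [696.9 -78.5  19.5] [697.8 -83.1  20. ]
```

View pics/w1c.png

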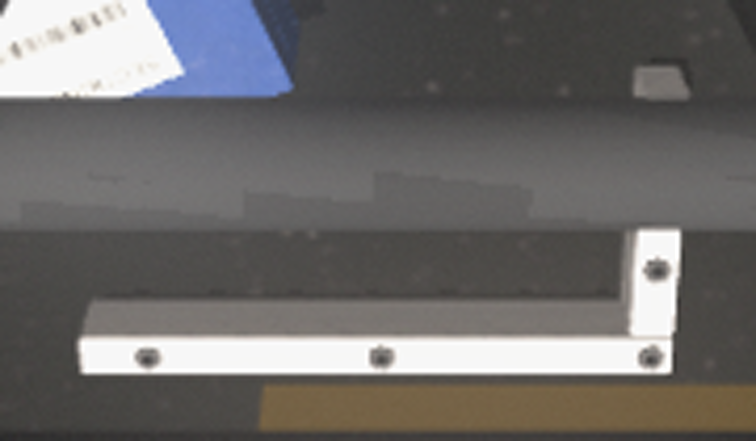

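>>> {"op": "carry_out", "data": {
  "deltas": [
    [[-0.8,-3,0],0,1],
    [[-0.8,-3,0],0,1],
    [[-0.8,-3,0],0,1],
    [[-0.8,-3,0],0,1],
    [[0,0,2.5],0,1],
    [[0,0,2.5],0,1],
    [[0,0,2.5],0,1],
    [[0,0,2.5],0,1],
    [[0,0,2.5],0,1],
    [[0,0,2.5],0,1],
    [[0,0,2.5],0,1],
    [[0,0,1.5],0,1],
    [[0,0,0.7],0,1],
    [[0,0,0],0,1],
    [[0,0,0],0,1]
  ]
}}

```text
clock: 3.17
eef_pos: [448.9, -120.6, 31.0]
eef_rot: [-3.141, 0.0, -3.046]
wrist_force: [-0.5, -0.2, 1.1]
finger_gap: 93.7
```

>>> {"op": "carry_out", "data": {
  "deltas": [
    [[-0.9,-0.7,0],0,1],
    [[-0.9,0,0],0,1],
    [[-0.5,0,0],0,1],
    [[-0.4,0,0],0,1],
    [[-0.4,0,0],0,1],
    [[-0.4,0,0],0,1],
    [[-0.4,0,0],0,1],
    [[-0.4,0,0],0,1],
    [[-0.4,0,0],0,1],
    [[-0.4,0,0],0,1],
    [[-0.4,0,0],0,1],
    [[-0.4,0,0],0,1],
    [[-0.4,0,0],0,1],
    [[-0.4,0,0],0,1],
    [[-0.4,0,0],0,1]
  ]
}}

```text
clock: 4.42
eef_pos: [520.4, -120.7, 30.4]
eef_rot: [3.142, -0.0, -3.046]
wrist_force: [-1.9, 0.7, -0.3]
finger_gap: 94.0
```

```bash
python3 - <<'E'
from h import *
p,d,W,c=cloud('top'); cv2.imwrite('pics/top2.png',cv2.resize(p[130:250,220:440,::-1],None,fx=3.6,fy=3.6))
E
```

```text
(no output)
```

View pics/top2.png

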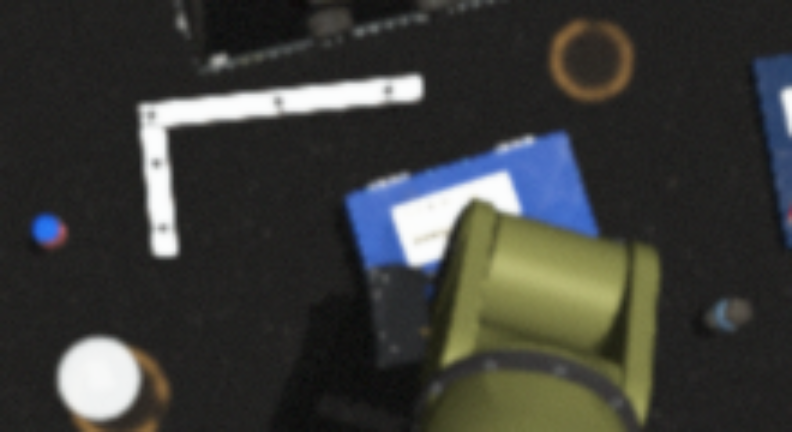

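The box has turned from 28° to about 16°; its far edge runs from crop (345,197) to (567,133). I'll keep pushing.

>>> {"op": "carry_out", "data": {
  "deltas": [
    [[-0.4,0,0],0,1],
    [[-0.4,0,0],0,1],
    [[-0.4,0,0],0,1],
    [[-0.4,0,0],0,1],
    [[-0.4,0,0],0,1],
    [[-0.3,0,0],0,1],
    [[-0.3,0,0],0,1],
    [[-0.2,0,0],0,1],
    [[-0.1,0,0],0,1]
  ]
}}

```text
clock: 5.22
eef_pos: [549.1, -117.9, 30.4]
eef_rot: [-3.142, -0.0, -3.046]
wrist_force: [-1.5, 0.9, 2.1]
finger_gap: 93.6
```

```bash
python3 - <<'E'
from h import *
p,d,W,c=cloud('top'); cv2.imwrite('pics/top3.png',cv2.resize(p[130:250,220:440,::-1],None,fx=3.6,fy=3.6))
E
```

```text
(no output)
```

View pics/top3.png

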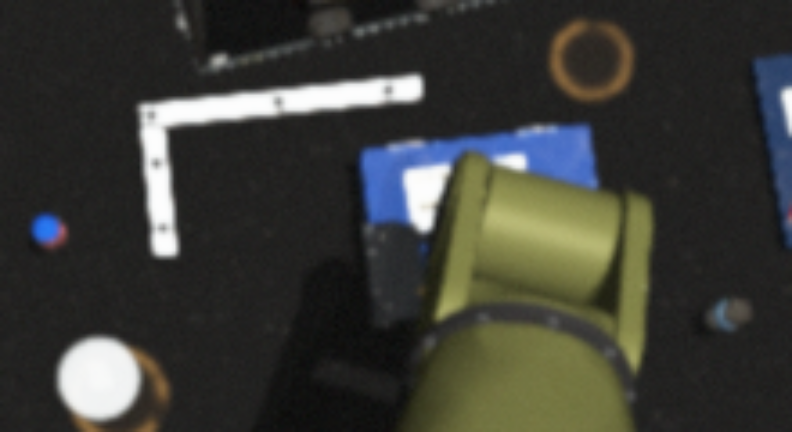

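>>> {"op": "carry_out", "data": {
  "deltas": [
    [[0.8,0,0],0,1],
    [[2,0,0],0,1],
    [[0,0,-3],0,1],
    [[0,0,-3],0,1],
    [[0,-2,-3],7,0.6],
    [[0,-2,-2],7,0.6],
    [[0,0,0],7,0.6],
    [[0,0,0],7,0.6],
    [[0,0,0],7,0.6],
    [[0,0,0],7,0.6],
    [[0,0,0],7,0.6],
    [[0,0,0],7,0.6],
    [[0,0,0],7,0.6],
    [[0,0,0],7,0.6],
    [[0,0,0],7,0.6],
    [[0,0,0],7,0.6],
    [[0,0,0],6,0.6]
  ]
}}

```text
clock: 6.68
eef_pos: [521.9, -160.7, 140.5]
eef_rot: [3.141, 0.0, 1.66]
wrist_force: [0.4, 0.0, 0.0]
finger_gap: 56.5
```

```bash
python3 - <<'E'
from h import *
np.set_printoptions(precision=1,suppress=True)
S=np.array([669.2,114.5]);a=.0964
def st(q):
    q=np.atleast_2d(q)[:,:2]-S; return np.c_[np.cos(a)*q[:,0]+np.sin(a)*q[:,1],-np.sin(a)*q[:,0]+np.cos(a)*q[:,1]]
p,d,W,c=cloud('top'); cv2.imwrite('pics/top4.png',cv2.resize(p[130:250,220:440,::-1],None,fx=3.6,fy=3.6))
uv=[(220+360/3.6,130+152/3.6),(220+592/3.6,130+125/3.6)]
print(st(onplane(c,uv,39)))
s=manip.read_state();print(s['eef_pos'],s['eef_rot'],s['joints'],st(s['eef_pos']))
E
```

```text
[[ -41.8 -147.3]
 [ -39.8 -322.8]]
[ 521.9 -160.7  140.5] [3.1 0.  1.7] [-0.4  0.4  1.6 -0.   1.1 -0.4] [[-173.1 -259.7]]
```

View pics/top4.png

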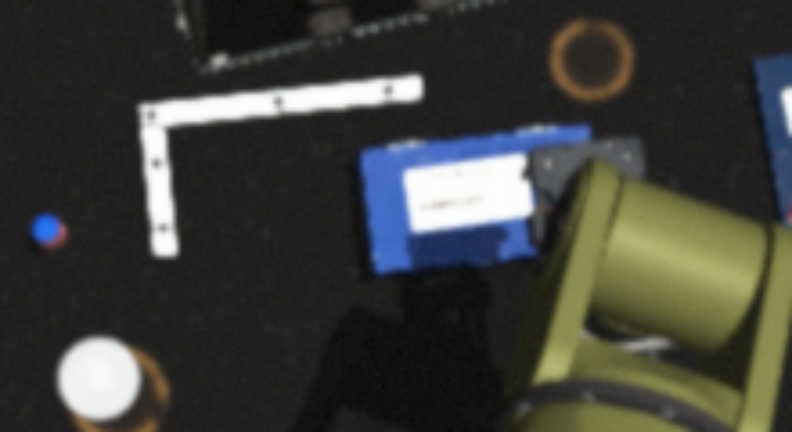

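>>> {"op": "carry_out", "data": {
  "deltas": [
    [[-3,0,0],0,0.6],
    [[-3,2,0],0,0.6],
    [[-2.9,3,0],0,0.6],
    [[0,3.5,0],0,0.6],
    [[0,0,2.5],0,0.6],
    [[0,0,2.5],0,0.6],
    [[0,0,2.5],0,0.6],
    [[0,0,2],0,0.6],
    [[0,0,1],0,0.6],
    [[0,0,0.5],0,0.6],
    [[0,0,0],0,0.6]
  ]
}}

```text
clock: 7.65
eef_pos: [615.1, -241.0, 30.1]
eef_rot: [-3.141, -0.0, 1.667]
wrist_force: [0.1, 0.9, 0.2]
finger_gap: 56.1
```

>>> {"op": "carry_out", "data": {
  "deltas": [
    [[0.6,0,0],0,0.6],
    [[0.6,0,0],0,0.6],
    [[0.5,0,0],0,0.6],
    [[0.5,0,0],0,0.6],
    [[0.5,0,0],0,0.6],
    [[0.5,0,0],0,0.6],
    [[0.5,0,0],0,0.6],
    [[0.6,0,0],0,0.6],
    [[0.6,0,0],0,0.6],
    [[0.6,0,0],0,0.6],
    [[0.6,0,0],0,0.6],
    [[0.6,0,0],0,0.6],
    [[0.6,0,0],0,0.6],
    [[0.6,0,0],0,0.6],
    [[0.6,0,0],0,0.6],
    [[0.6,0,0],0,0.6],
    [[0.6,0,0],0,0.6],
    [[0.6,0,0],0,0.6],
    [[0.5,0,0],0,0.6],
    [[0.3,0,0],0,0.6]
  ]
}}

```text
clock: 9.32
eef_pos: [605.1, -130.2, 31.1]
eef_rot: [3.14, 0.001, 1.667]
wrist_force: [0.1, -5.4, 4.2]
finger_gap: 56.2
```

```bash
python3 - <<'E'
from h import *
p,d,W,c=cloud('top'); cv2.imwrite('pics/top5.png',cv2.resize(p[130:250,220:440,::-1],None,fx=3.6,fy=3.6))
E
```

```text
(no output)
```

View pics/top5.png

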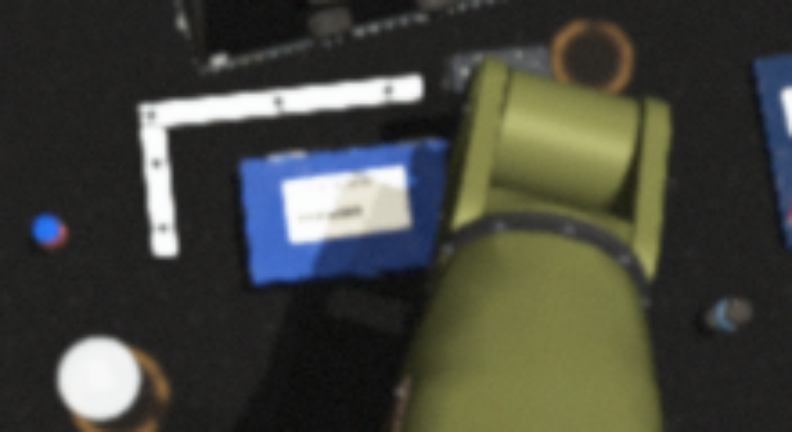

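>>> {"op": "carry_out", "data": {
  "deltas": [
    [[0.5,0,0],0,0.6],
    [[0.6,0,0],0,0.6],
    [[0.6,0,0],0,0.6],
    [[0.6,0,0],0,0.6],
    [[0.6,0,0],0,0.6],
    [[0.6,0,0],0,0.6],
    [[0.6,0,0],0,0.6],
    [[0.5,0,0],0,0.6],
    [[0.3,0,0],0,0.6],
    [[-0.6,0,0],0,0.6],
    [[-1.4,0,0],0,0.6],
    [[0,0,-3],0,0.6],
    [[0,0,-3],0,0.6],
    [[0,-3,-2],0,1],
    [[0,-3,0],0,1],
    [[-1,-3,0],0,1],
    [[-1,-3,0],0,1]
  ]
}}

```text
clock: 10.78
eef_pos: [482.9, -133.8, 110.4]
eef_rot: [-3.141, -0.0, 1.667]
wrist_force: [0.2, -0.9, 0.1]
finger_gap: 79.6
```

```bash
cat > look.py <<'E'
from h import *
import sys
np.set_printoptions(precision=1,suppress=True)
S=np.array([669.2,114.5]);a=.0964
def st(q):
    q=np.atleast_2d(q)[:,:2]-S; return np.c_[np.cos(a)*q[:,0]+np.sin(a)*q[:,1],-np.sin(a)*q[:,0]+np.cos(a)*q[:,1]]
if __name__=='__main__':
    p,d,W,c=cloud('top'); cv2.imwrite('pics/%s.png'%sys.argv[1],cv2.resize(p[130:250,220:440,::-1],None,fx=3.6,fy=3.6,interpolation=cv2.INTER_CUBIC))
    hsv=cv2.cvtColor(p,cv2.COLOR_RGB2HSV)
    mb=((hsv[...,0]>105)&(hsv[...,0]<130)&(hsv[...,1]>120)&(hsv[...,2]>45)).astype(np.uint8)
    mb[:,:245]=0;mb[:,400:]=0;mb[:140]=0;mb[240:]=0
    mb=cv2.morphologyEx(mb,cv2.MORPH_OPEN,np.ones((3,3)))
    k,l,s,ce=cv2.connectedComponentsWithStats(mb); i=1+np.argmax(s[1:,4]); v,u=np.nonzero(l==i)
    r=cv2.minAreaRect(st(onplane(c,np.c_[u,v],39)).astype(np.float32)); print('box in stop frame',r); print(cv2.boxPoints(r))
    s=manip.read_state();print(s['clock'],s['eef_pos'],s['eef_rot'],st(s['eef_pos']))
E
python3 look.py top6
```

```text
box in stop frame ((-86.4412841796875, -92.32665252685547), (177.50390625, 100.55033111572266), 89.1906509399414)
[[-138.  -180.4]
 [ -37.4 -181.8]
 [ -34.9   -4.3]
 [-135.5   -2.9]]
10.8333 [ 479.  -135.3  109.8] [-3.1 -0.   1.7] [[-213.4 -230.3]]
```

View pics/top6.png

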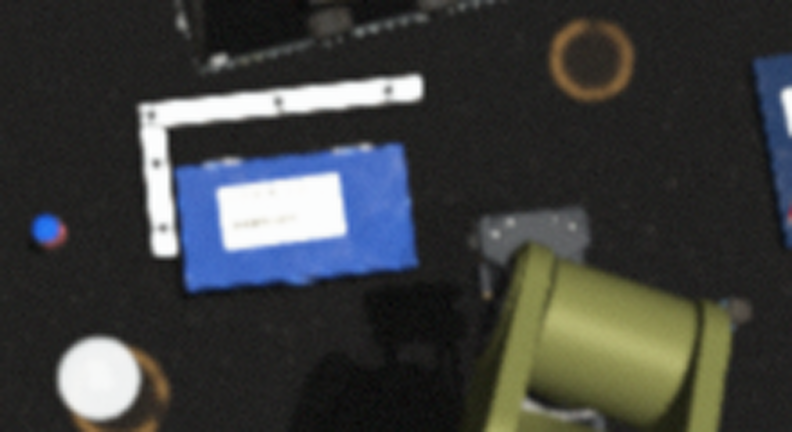

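>>> {"op": "carry_out", "data": {
  "deltas": [
    [[3,0,0],-7,1],
    [[3,0.4,0],-7,1],
    [[3,0.7,0],-7,1],
    [[3,1.1,0],-7,1],
    [[1.8,1,0],-7,1],
    [[0,0,0],-7,1],
    [[0,0,0],-7,1],
    [[0,0,0],-7,1],
    [[0,0,0],-7,1],
    [[0,0,0],-7,1],
    [[0,0,0],-7,1],
    [[0,0,0],-7,1],
    [[0,0,0],-6,1],
    [[0,0,0],0,1]
  ]
}}

```text
clock: 12.0
eef_pos: [470.6, 9.1, 110.2]
eef_rot: [3.141, -0.001, -3.042]
wrist_force: [-0.1, -0.5, -0.0]
finger_gap: 93.9
```

```bash
python3 look.py top7
```

```text
box in stop frame ((-86.56383514404297, -92.44254302978516), (177.2686767578125, 100.7921371459961), 89.1906509399414)
[[-138.2 -180.4]
 [ -37.4 -181.8]
 [ -34.9   -4.5]
 [-135.7   -3.1]]
12.05 [470.6   9.3 110.2] [ 3.1 -0.  -3. ] [[-207.8  -85.6]]
```

>>> {"op": "carry_out", "data": {
  "deltas": [
    [[0,-0.7,2.5],0,1],
    [[0,0,2.5],0,1],
    [[0,0,2],0,1],
    [[0,0,1],0,1],
    [[-1,0,0],0,1],
    [[-2,0,0],0,1],
    [[-2,0,0],0,1],
    [[-0.9,0,0],0,1],
    [[-0.4,0,0],0,1],
    [[-0.4,0,0],0,1],
    [[-0.4,0,0],0,1],
    [[-0.4,0,0],0,1],
    [[-0.4,0,0],0,1],
    [[-0.4,0,0],0,1],
    [[-0.4,0,0],0,1],
    [[-0.4,0,0],0,1],
    [[-0.4,0,0],0,1],
    [[-0.3,0,0],0,1],
    [[-0.2,0,0],0,1],
    [[-0.2,0,0],0,1]
  ]
}}

```text
clock: 13.72
eef_pos: [572.9, 12.7, 30.5]
eef_rot: [-3.142, -0.0, -3.046]
wrist_force: [-4.6, -0.3, 1.9]
finger_gap: 93.5
```

```bash
python3 look.py top8; python3 - <<'E'
from h import *
s=manip.read_state(); print(s['wrist_force'])
E
```

```text
box in stop frame ((-14.495355606079102, -117.55397033691406), (119.52972412109375, 24.76225471496582), 83.9226303100586)
[[ -33.1 -175.7]
 [  -8.5 -178.3]
 [   4.1  -59.4]
 [ -20.5  -56.8]]
13.7667 [573.2  12.7  30.5] [-3.1  0.  -3. ] [[-105.4  -92.1]]
[-0.79966505  0.33687697  0.57886511]
```

View pics/top8.png

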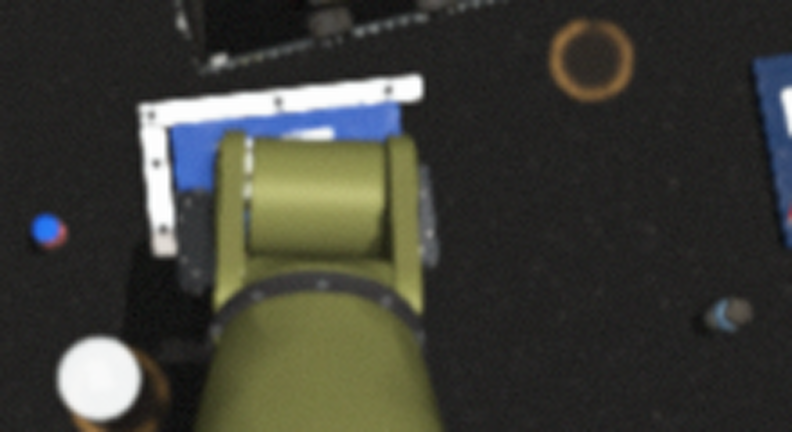

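The box is close to the long rail. I'll go on in 1 mm steps and watch the force.

>>> {"op": "carry_out", "data": {
  "deltas": [
    [[-0.1,0,0],0,1],
    [[-0.1,0,0],0,1],
    [[-0.1,0,0],0,1],
    [[0,0,0],0,1]
  ]
}}

```text
clock: 14.1
eef_pos: [575.9, 13.0, 30.4]
eef_rot: [-3.142, 0.0, -3.046]
wrist_force: [-1.2, 0.2, 0.4]
finger_gap: 94.1
```

>>> {"op": "carry_out", "data": {
  "deltas": [
    [[-0.1,0,0],0,1],
    [[-0.1,0,0],0,1],
    [[0,0,0],0,1]
  ]
}}

```text
clock: 14.35
eef_pos: [576.5, 13.1, 30.4]
eef_rot: [3.141, -0.004, -3.046]
wrist_force: [-15.1, -0.7, 11.0]
finger_gap: 93.9
```

>>> {"op": "carry_out", "data": {
  "deltas": [
    [[0.5,0,0],0,1],
    [[2.5,0,0],0,1],
    [[0,0,-3],0,1],
    [[0,0,-3],0,0],
    [[0,-3,-2],0,0],
    [[0,-3,0],0,0],
    [[0,-3,0],0,0],
    [[-2,-3,0],0,0],
    [[-3,-1,0],0,0],
    [[-3,0,0],0,0],
    [[-0.6,0,0],0,0],
    [[0,0,0],0,0]
  ]
}}

```text
clock: 15.35
eef_pos: [646.9, -110.7, 109.7]
eef_rot: [-3.142, 0.001, -3.046]
wrist_force: [-0.7, -0.0, 0.2]
finger_gap: 37.8
```

```bash
python3 look.py top9
```

```text
box in stop frame ((-49.642608642578125, -91.76937866210938), (173.847412109375, 92.77632904052734), 89.89366149902344)
[[ -96.2 -178.6]
 [  -3.4 -178.8]
 [  -3.1   -4.9]
 [ -95.9   -4.8]]
15.4 [ 645.8 -110.6  109.8] [ 3.1 -0.  -3. ] [[ -45.  -221.8]]
```

View pics/top9.png

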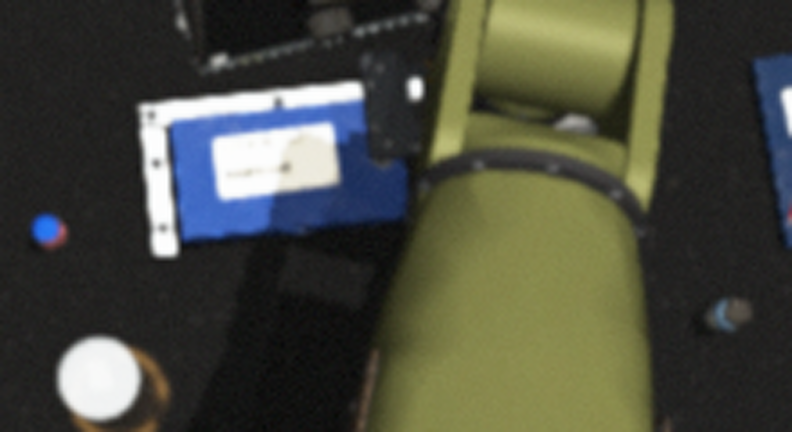

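```bash
python3 - <<'E'
from look import *
p,d,W,c=cloud('top')
s=st(W[...,:2].reshape(-1,3-1)).reshape(420,560,2); z=W[...,2]
v,u=np.mgrid[0:420,0:560]
m=(u>335)&(u<410)&(v>100)&(v<200)&(z>60)
for lo in range(60,500,40):
    k=m&(z>=lo)&(z<lo+40)
    for nm,kk in(('arm? Xmax<60',k&(s[...,0]<35)),('instr',k&(s[...,0]>=35))):
        if kk.any(): print(lo,nm,kk.sum(),'X',s[...,0][kk].min(),s[...,0][kk].max(),'Y',s[...,1][kk].min(),s[...,1][kk].max())
E
```

```text
60 instr 168 X 47.8623941662962 89.07194850218855 Y -360.8151095981389 -195.75888363050876
100 instr 168 X 49.45941838346367 93.88712226495045 Y -384.0105290248418 -194.85789486959482
140 instr 319 X 56.64563725339619 93.0881786783462 Y -375.4496466564117 -186.64191556017173
180 arm? Xmax<60 17 X -69.43306754319775 -64.22635581204248 Y -282.58216795479166 -168.00484408125922
180 instr 302 X 57.29874769923653 86.6375565573441 Y -361.3413416464784 -182.96185771102756
220 arm? Xmax<60 18 X -66.19888813943604 -20.979119037207393 Y -275.25924213922167 -165.3182079035841
220 instr 378 X 57.06340622674658 79.17742442324533 Y -282.2525828141606 -177.14948667088123
260 arm? Xmax<60 59 X -78.09847064114973 -53.96089759682973 Y -259.8804027554383 -190.07696342679515
300 arm? Xmax<60 86 X -94.06626348518259 -59.313731438329555 Y -250.81182808823598 -155.64001485749145
340 arm? Xmax<60 480 X -108.20566524713968 9.173920356500084 Y -282.7633613000639 -143.2896710561304
380 arm? Xmax<60 2202 X -164.67662440173567 4.25544361928214 Y -282.47696961810306 -134.64253054560137
420 arm? Xmax<60 1715 X -168.33026820319492 -77.08527729381841 Y -255.85615877170807 -127.82430059571253
460 arm? Xmax<60 473 X -168.19029595629655 -139.06824708287198 Y -216.9948006507016 -133.17986298149643
```

The arm reaches at most X≈9 and the instrument starts at X≈48, so the way down is clear.

>>> {"op": "carry_out", "data": {
  "deltas": [
    [[0,0,2.5],0,0],
    [[0,0,2.5],0,0],
    [[0,0,2],0,0],
    [[0,0,1],0,0],
    [[0,0,0],0,0],
    [[0,0,0],0,0],
    [[0,0.8,0],0,0],
    [[0,0.6,0],0,0],
    [[0,0.4,0],0,0],
    [[0,0.3,0],0,0],
    [[0,0.3,0],0,0],
    [[0,0.2,0],0,0],
    [[0,0.2,0],0,0]
  ]
}}

```text
clock: 16.53
eef_pos: [643.2, -82.8, 30.5]
eef_rot: [-3.142, 0.0, -3.046]
wrist_force: [-0.2, 0.9, -0.7]
finger_gap: 0.2
```

>>> {"op": "carry_out", "data": {
  "deltas": [
    [[0,0.2,0],0,0],
    [[0,0.2,0],0,0],
    [[0,0.2,0],0,0],
    [[0,0.1,0],0,0],
    [[0,0.1,0],0,0],
    [[0,0,0],0,0]
  ]
}}

```text
clock: 17.03
eef_pos: [642.4, -75.0, 30.4]
eef_rot: [-3.142, -0.0, -3.046]
wrist_force: [0.1, -1.2, -0.5]
finger_gap: 0.6
```

>>> {"op": "carry_out", "data": {
  "deltas": [
    [[0,0.1,0],0,0],
    [[0,0.1,0],0,0],
    [[0,0,0],0,0]
  ]
}}

```text
clock: 17.28
eef_pos: [642.2, -73.4, 30.4]
eef_rot: [-3.141, -0.0, -3.046]
wrist_force: [0.0, -4.3, 0.2]
finger_gap: 0.5
```

>>> {"op": "carry_out", "data": {
  "deltas": [
    [[0,0.1,0],0,0],
    [[0,0,0],0,0]
  ]
}}

```text
clock: 17.45
eef_pos: [642.2, -73.3, 30.6]
eef_rot: [-3.14, 0.0, -3.046]
wrist_force: [0.1, -10.6, -0.4]
finger_gap: 0.6
```

The TCP stopped while the force rose to 10.6 N, so the box is on the short rail. I'll back off and check.

>>> {"op": "carry_out", "data": {
  "deltas": [
    [[0,-0.4,0],0,0],
    [[0,-2,0],0,0],
    [[0,-1,-2],0,0],
    [[0,0,-3],0,0],
    [[1,0,-3],0,1],
    [[3,0,-2],0,1],
    [[4,0,0],0,1],
    [[4,0,0],0,1],
    [[4,0,0],0,1],
    [[0,0,0],0,1],
    [[0,0,0],0,1]
  ]
}}

```text
clock: 18.37
eef_pos: [485.2, -121.2, 131.0]
eef_rot: [3.141, 0.001, -3.047]
wrist_force: [1.1, -0.7, 0.4]
finger_gap: 43.5
```

```bash
python3 look.py top10; python3 - <<'E'
from h import *
p,d,W,c=cloud('wrist'); cv2.imwrite('pics/w10.png',p[:,:,::-1])
E
```

```text
box in stop frame ((-50.78586959838867, -88.37841033935547), (95.35653686523438, 172.0836181640625), 0.10591737180948257)
[[ -98.6   -2.4]
 [ -98.3 -174.5]
 [  -2.9 -174.3]
 [  -3.3   -2.2]]
18.4167 [ 486.6 -121.3  131.2] [-3.1  0.  -3. ] [[-204.4 -217.1]]
```

View pics/top10.png

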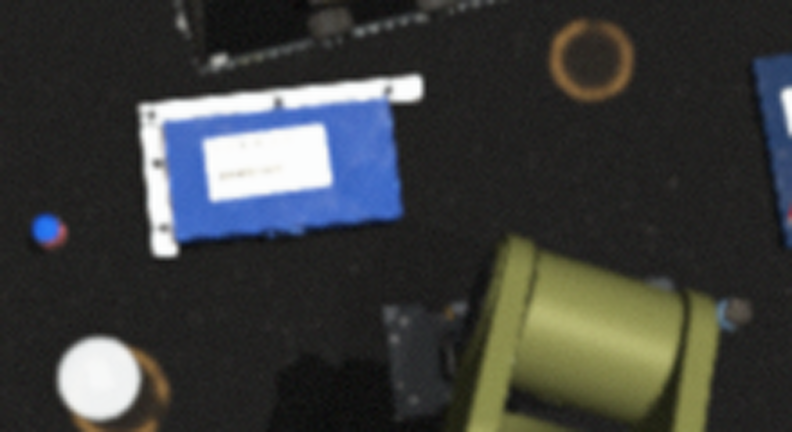

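View pics/w10.png

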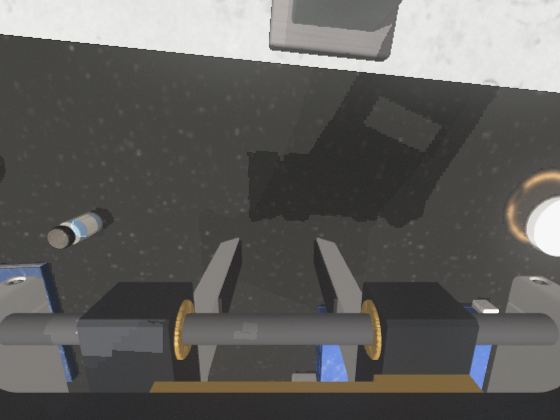

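The top view shows the box square in the corner, with both gaps at measurement noise. I'll make one more gentle confirming push against the long rail.

>>> {"op": "carry_out", "data": {
  "deltas": [
    [[0,3.3,0],0,1],
    [[0,3.3,0],0,1],
    [[0,3.3,0],0,1],
    [[0,3.2,0],0,1],
    [[0,0,2.5],0,1],
    [[0,0,2.5],0,1],
    [[0,0,2.5],0,1],
    [[0,0,1.7],0,1],
    [[0,0,0.8],0,1],
    [[-2,0,0],0,1],
    [[-3,0,0],0,1],
    [[-2.5,0,0],0,1],
    [[-1,0,0],0,1],
    [[-0.4,0,0],0,1],
    [[-0.3,0,0],0,1],
    [[-0.2,0,0],0,1],
    [[-0.1,0,0],0,1],
    [[0,0,0],0,1]
  ]
}}

```text
clock: 19.97
eef_pos: [568.0, 18.3, 30.6]
eef_rot: [-3.142, 0.0, -3.046]
wrist_force: [0.9, -0.4, 0.3]
finger_gap: 93.7
```

>>> {"op": "carry_out", "data": {
  "deltas": [
    [[-0.2,0,0],0,1],
    [[-0.2,0,0],0,1],
    [[-0.1,0,0],0,1],
    [[-0.1,0,0],0,1],
    [[0,0,0],0,1]
  ]
}}

```text
clock: 20.38
eef_pos: [574.3, 18.9, 30.5]
eef_rot: [3.142, 0.0, -3.046]
wrist_force: [0.4, -0.3, 0.7]
finger_gap: 94.1
```

>>> {"op": "carry_out", "data": {
  "deltas": [
    [[-0.1,0,0],0,1],
    [[-0.1,0,0],0,1],
    [[0,0,0],0,1]
  ]
}}

```text
clock: 20.63
eef_pos: [575.9, 19.0, 30.4]
eef_rot: [3.142, -0.001, -3.046]
wrist_force: [-2.9, 0.6, 3.4]
finger_gap: 94.0
```

>>> {"op": "carry_out", "data": {
  "deltas": [
    [[-0.1,0,0],0,1],
    [[0,0,0],0,1]
  ]
}}

```text
clock: 20.8
eef_pos: [576.0, 19.1, 30.4]
eef_rot: [3.141, -0.003, -3.046]
wrist_force: [-13.1, -0.7, 9.8]
finger_gap: 94.2
```

Firm contact: 13 N and the TCP has stopped. Now I retreat, look and hand in.

>>> {"op": "carry_out", "data": {
  "deltas": [
    [[0.3,0,0],0,1],
    [[2,0,0],0,1],
    [[3,0,-1],0,1],
    [[3,0,-3],0,1],
    [[0,-3,-3],0,1],
    [[0,-3.5,-3],0,1],
    [[0,-3.5,0],0,1],
    [[3,-3.5,0],0,1],
    [[3,0,0],0,1],
    [[0,0,0],0,1],
    [[0,0,0],0,1]
  ]
}}

```text
clock: 21.72
eef_pos: [449.9, -121.8, 126.8]
eef_rot: [-3.141, 0.001, -3.048]
wrist_force: [1.1, 0.1, 0.3]
finger_gap: 93.9
```

```bash
python3 look.py top11; python3 - <<'E'
from h import *
p,d,W,c=cloud('scene'); cv2.imwrite('pics/s11.png',cv2.resize(p[150:340,170:400,::-1],None,fx=3.2,fy=3.1,interpolation=cv2.INTER_CUBIC))
E
```

```text
box in stop frame ((-50.718299865722656, -88.30432891845703), (95.52072143554688, 172.10693359375), 0.33370742201805115)
[[ -99.    -2.5]
 [ -98.  -174.6]
 [  -2.5 -174.1]
 [  -3.5   -2. ]]
21.7667 [ 450.8 -121.5  126.9] [-3.1  0.  -3. ] [[-240.1 -213.9]]
```

View pics/top11.png

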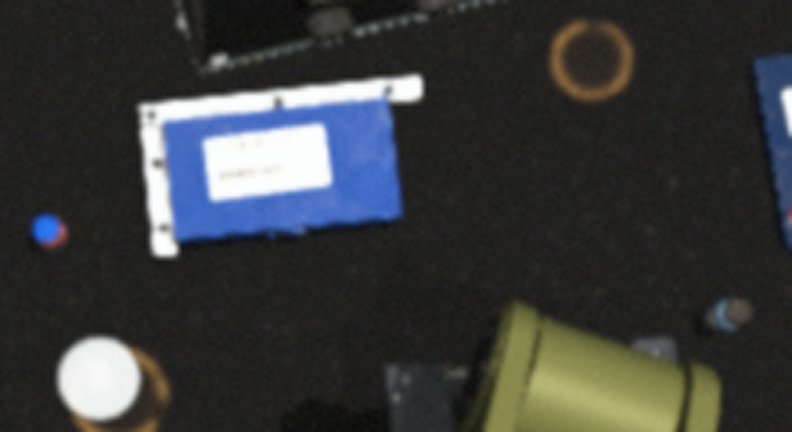

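View pics/s11.png

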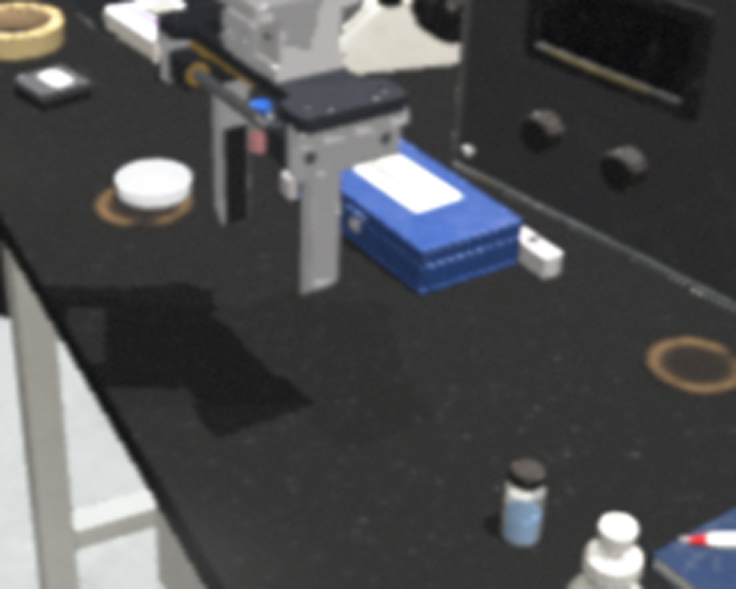

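The box lies flat and square in the L, the bystanders haven't moved and the gripper is clear.

```bash
python3 -c "
from cell import workorder; print(workorder.sign_off())"
```

```text
the job is handed in; nothing more can be done
None
```

I pushed the slide box square into the corner stop and handed the job in at about 22 s; no verdict was reported. I used open fingers on its near side to turn and align it, then on its right end, then on its near side again up to the long rail. A shut-finger push seated the end, and a last nudge confirmed the long side.

- **Contact:** the arm stopped against both rails. The highest wrist force I read was about 19 N (15 N along the push) against the long rail, and 10.6 N against the short rail. These are end-of-move readings, not peaks.
- **Last camera check:** the box was parallel to the rails within about 0.3° (the limit is 1.7°). Its outline measured about 2–3.5 mm from each inner rail face.
- **Disagreement:** those camera gaps are close to the 3 mm limit, while the contact stops say the box is touching. I put the gap down to the roughly 2 mm calibration error and to pixel size, and trusted the contact.
- **Bystanders:** both vials and the dish stood where they were in the last views. The sample box was upright and nothing went near it. I judged this by eye and did not re-measure them.

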